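# Find the thread hand of a pallet truck wheel's hub cap and hold the cap off

## Task

Take the brass hub cap off the wheel that is clamped in the blue vice, so that the axle end under it can be inspected. Nobody knows which side of the truck this wheel came from, so its thread may be right-handed or left-handed: try the cap gently both ways without forcing it, unscrew it the way that gives, then lift it off and finish while still holding it still in the gripper, open side down, at least 8 cm above where it sat. Leave the other wheel's cap and the other things on the bench alone.

Things in the scene. Friction and masses are not known exactly. Their poses are not given: they have to be found in the camera images.
- vice: Blue wheel vice, fixed: base plate 270 x 170 x 12 mm, steel vee jaws 46 mm high that clamp the wheel to be opened. Jaws close along its x; screw and tommy bar point to -x, 180 mm from the middle. Origin: centre of its underside on the bench, exactly below the axis of the clamped wheel and its cap; z up. The cap screwed home is not turned against the vice (x axes parallel).
- cap_center (a point): Brass screw cap on the wheel in the vice, loose, 0.2 to 0.4 kg: round skirt 62 mm in diameter, 34 mm high, open below, with a solid hexagon on top, 36 mm across flats, 41.6 mm across corners, 22 mm high; 56 mm high in all. Point: on its axis half-way up, 92 mm above the bench when screwed home. z points up out of the hexagon; x is square to one pair of flats, the other pairs lie 60 degrees on.
- cap_hex (a point): Middle of that cap's hexagon, on the axis, 17 mm above cap_center, 109 mm above the bench when screwed home (the hexagon reaches from 98 to 120 mm). Axes as cap_center. Grip the hexagon on two opposite flats from above; fingertips go no lower than the skirt's flat shoulder, 11 mm below this point.
- cap: The same cap as a whole; origin at the centre of its lower rim, 64 mm above the bench when screwed home. The wrong way it stops dead within 0.15 rad (over 3 N m there is forcing it); the right way it turns easily (under 0.3 N m) and must rise 36 mm per full turn, 6 mm per 60 degrees, with about 1.5 mm of play up and down. It comes free after 2.7 to 2.9 rad; let go half-way, it stays put.
- wheel_1: One of two wheels of the same looks: orange tread, 150 mm diameter, 45 mm wide, lying flat, fixed. One is in the vice, the other on a wooden board about 27 cm away; which is which changes. One has a right-hand thread, the other a left-hand one. Origin: centre of its underside, 12 mm above the bench.
- wheel_2: The second such wheel, same looks and sizes. On each the cap's seat is 52 mm above the origin, and from it a threaded steel neck 28 mm high stands up inside the cap, so that an unscrewed cap is clear once its rim is 28 mm above the seat.
- cap_other_center (a point): Cap of the same kind on the other wheel, centre half-way up. To be left alone.
- bin_in (a point): Blue open stock bin, 200 x 150 x 75 mm, walls 4 mm, fixed, holding three wheel rollers. Point: centre of its inner floor.
- tin_center (a point): Grease tin with a red label, upright, 84 mm diameter, 85 mm high. Point half-way up.
- bearing_center (a point): Ball bearing ring of steel lying flat, 62 mm outside, 29 mm hole, 18 mm thick. Point at its centre.
- spanner_center (a point): Steel combination spanner lying flat along its x, about 205 mm long, 9 mm thick. Point: its middle.
There are look-alikes about, which are no part of the job. Leave any turquoise look-alike of the cap alone.

How it is judged (in metres and radians):
On the way:
1. the cap is unscrewed: turned by more than about 50 degrees while it is still on its neck (angle between the x axis of cap_center and the x axis of vice, either way round above 0.9 rad and horizontal distance between cap_center and vice below 0.008 m and z of cap_center in the frame of vice below 0.114 m), for 0.05 s.
At the end, for the whole second after the job is handed in: The cap of the wheel in the vice is held in the fingers, at least 75 mm above where it sat screwed home, open side down (within 0.35 rad), at rest (under 30 mm/s) and touching neither wheel (z of cap_center in the frame of vice above 0.167 m and contact force between the fingers and cap above 2 N and angle between cap_center's own z axis and vertical below 0.35 rad and linear speed of cap below 0.03 m/s and contact force between cap and wheel_1 below 0.2 N and contact force between cap and wheel_2 below 0.2 N); the arm keeps its last pose, push and grip.
It fails at once if the cap is forced: more than 150 N between the cap and a wheel (contact force between cap and wheel_1 above 150 N or contact force between cap and wheel_2 above 150 N).
It fails at once if the other wheel's cap is moved by more than 10 mm (distance of cap_other_center from where it was at the start of the episode above 0.01 m).
It fails at once if the grease tin is moved by more than 20 mm (distance of tin_center from where it was at the start of the episode above 0.02 m).
It fails at once if the bearing is moved by more than 20 mm (distance of bearing_center from where it was at the start of the episode above 0.02 m).
It fails at once if the spanner is moved by more than 20 mm (distance of spanner_center from where it was at the start of the episode above 0.02 m).
It also fails if it takes over 48 s, if anything falls off the work surface, if the arm or the gripper's body presses on something with over 40 N, if the wrist force passes 120 N, or if a joint passes its speed limit or range.

## Robot

A 7-joint arm with a two-finger parallel gripper is mounted at the origin on the work surface. World frame = base frame: x ahead of the robot, y to its left, z up, the work surface at z = 0. Lengths are in mm, angles in rad, forces in N, time in s.
With the tool pointing down it reaches from about 400 to 875 mm from the base axis. Payload 4.4 kg.
Tool frame: the origin (TCP) lies between the finger pads; the fingertips stand 8 mm ahead of it and the grasp point (between the pads) lies 11 mm behind it (finger_overhang is the distance from the TCP to the fingertips, in mm); z points along the fingers, y is the direction in which the jaws open and shut (so a half turn about z gives the same grasp; the last joint's range is limited). The gripper opens to 85 mm and grips with 20 to 120 N. Pads are 22 mm wide; open, the fingers measure 114 mm over their backs; the gripper's body (76 mm by 85 mm) begins 54 mm behind the grasp point. The pads swing forward as they close: fully open they stand 13 mm farther back than shut.
Start: joints at [1.09, 0.628, 0.038, 1.517, -0.027, 0.996, -0.02], TCP at [261.982, -594.881, 239.313] pointing down, gripper open.
Joint ranges: [-3.06, 3.06], [-0.37, 2.12], [-1.25, 1.32], [0.18, 2.47], [-1.1, 4.24], [0.23, 1.98], [-2.94, 2.94]. Speed limits (rad/s): [2.57, 2.57, 3.14, 3.14, 3.14, 3.14, 3.14].

## Interface

Orientations are given as a rotation vector (axis times angle).
In Python, from station import sense, get_image, finish_job, finger_overhang gives the robot as it stands.
- The arm moves only by the tool move_arm, never from a script. Its argument "commands" is a list of rows, each an object of numbers: "tx", "ty", "tz": the shift along the tool's x, y, z in mm; "turn": the turn about the tool's z in rad; "jaw": the opening, from 0 (shut) to 1 (fully open). In form: [{"tx": .., "ty": .., "tz": .., "turn": .., "jaw": ..}, ...]. A call has exactly 10 rows; each row is the pose to reach, as a shift and turn from the pose commanded when the call began, along the tool's axes at that moment; what a row does not reach only later rows make up. A row lasts 1/12 s, in which the tool goes at most 41.7 mm and 7.16 degrees, less where a joint would pass 70% of its speed; a pose out of reach is approached as far as the arm can. A call with a gripper value outside its range is refused whole. The fingers move at their own pace and stop on an object; the grip force is fixed at half the most. Time passes only in rows, so rows that repeat a pose let the fingers close, or fill a call up. It gives the time, the measured TCP pose, the force and the opening at its end, in the units of the state.
- sense(): the state, without advancing time (a new reading comes with each control period).
- get_image(name): name is "side" or "top" or "wrist"; returns a dict with "image" (400x640x3 uint8, blue, green, red), "K" (3x3 intrinsics, pixels), "origin" and "rotation" of the camera in the world; the wrist camera has in their place "T_tool_cam" (4x4, takes a point from camera to tool coordinates, whose origin is the TCP and whose axes are the flange's). Camera axes: x right, y up, looking along -z (the intrinsics and any distortion apply to the point x, -y, -z); pixel columns grow to the right and rows downward; lengths in mm; the calibration is good to about 2 mm. A picture is of the moment at which its call begins: read the wrist's pose just before it. There is no depth.
- finish_job(): hands the job in, once; it reports no verdict.
The state is a dict: "clock": time; "joint_positions": joint angles; "joint_vel": joint speeds; "joint_efforts": joint torques, N m; "tcp_pos": TCP position; "tcp_rot": TCP orientation; "ft_force": force on the tool from outside, world axes, zero at the start; "ft_torque": the same for the moment, N m; "width": finger opening in mm.
Only numpy, scipy, OpenCV 4.12 (cv2) and the standard library are available. Lean on these libraries where they do the work, as an engineer would, in place of code of your own. Each camera call takes 0.05 s, during which the arm holds its last target. There are 200 camera calls.

## Working session

There is one attempt and no reset: what is moved stays moved. The work goes in short steps, Python scripts to look and compute and a tool call to move; the robot and the scene stay as the last step left them, time stands still between calls to the robot, and variables do not carry over. Pictures are saved under pics/ and viewed, about 8 in all and at most 12, crops included, and the job is handed in when it is done.

Besides the shell and the picture viewer there is one more tool, called after "Request:" as a command line: name --argument value ..., lists and objects as JSON in quotes. move_arm: Moves the arm, as the interface text tells. Its arguments: {"type":"object","properties":{"commands":{"type":"array"}},"required":["commands"]}

```bash
mkdir -p pics; ls; cat > h.py <<'E'
import numpy as np, cv2
from station import sense, get_image, finish_job, finger_overhang
from scipy.spatial.transform import Rotation as R
def cam(name):
    s=sense(); d=get_image(name)
    if name=="wrist":
        T=np.array(d["T_tool_cam"]); Rt=R.from_rotvec(s["tcp_rot"]).as_matrix()
        o=Rt@T[:3,3]+s["tcp_pos"]; Rc=Rt@T[:3,:3]
    else: o=np.array(d["origin"]); Rc=np.array(d["rotation"])
    return d["image"],np.array(d["K"]),o,Rc,d
def ray(K,Rc,uv):
    p=np.linalg.inv(K)@[uv[0],uv[1],1]; v=Rc@[p[0],-p[1],-p[2]]; return v/np.linalg.norm(v)
def plane(K,o,Rc,uv,z):
    v=ray(K,Rc,uv); return o+v*(z-o[2])/v[2]
def proj(K,o,Rc,P):
    c=Rc.T@(np.array(P)-o); q=K@[c[0],-c[1],-c[2]]; return q[:2]/q[2]
def meet(o1,v1,o2,v2):
    A=np.c_[v1,-v2]; t=np.linalg.lstsq(A,o2-o1,rcond=None)[0]
    a=o1+t[0]*v1;b=o2+t[1]*v2; return (a+b)/2,np.linalg.norm(a-b)
E
python3 - <<'E'
from h import *
s=sense(); print(s, finger_overhang)
ims=[]
for n in ("top","side"):
    im,K,o,Rc,d=cam(n); print(n,K.tolist(),o,Rc.round(3).tolist(),[k for k in d]); cv2.imwrite(f"pics/{n}0.png",im)
im,K,o,Rc,d=cam("wrist"); print(d["T_tool_cam"]);cv2.imwrite("pics/w0.png",im)
E
```

```text
pics
{'clock': 0.0, 'joint_positions': array([ 1.09016162,  0.62933842,  0.03842531,  1.51842257, -0.02702043,
        0.99628892, -0.02001579]), 'joint_vel': array([ 0.00069951, -0.00014237,  0.00025576,  0.00152413,  0.00113931,
        0.0007999 , -0.00041378]), 'joint_efforts': array([ 6.70550235e-04, -5.63393891e+01,  1.22664593e+00, -1.93438983e+01,
        1.11372914e-02,  1.07366793e-02, -4.58688959e-06]), 'tcp_pos': array([ 261.75824567, -594.26891513,  238.3763123 ]), 'tcp_rot': array([-3.07240266e+00, -6.46544987e-01,  6.26366320e-04]), 'ft_force': array([-0.90731627,  0.2870671 , -0.53752256]), 'ft_torque': array([-0.0099219 ,  0.01678583,  0.04226522]), 'width': 85.68032207531829} 8.0
top [[474.3316249888522, 0.0, 319.30774721618627], [0.0, 474.3316249888522, 202.98158566545413], [0.0, 0.0, 1.0]] [ 271.41442754   50.24990297 1376.70793477] [0.192, -0.189, -1.595] ['image', 'K', 'origin', 'rotation']
side [[498.57797944454376, 0.0, 321.32474810601457], [0.0, 498.57797944454376, 202.55636683869557], [0.0, 0.0, 1.0]] [  27.93887783  832.37493031 1018.03592511] [0.312, -1.023, -2.376] ['image', 'K', 'origin', 'rotation']
[[-1.55750347e-03  9.59215517e-01  2.82671480e-01  7.30025919e+01]
 [ 9.99998194e-01  1.18606469e-03  1.48514806e-03 -6.14506152e-01]
 [ 1.08931041e-03  2.82673283e-01 -9.59215632e-01 -1.33854123e+02]
 [ 0.00000000e+00  0.00000000e+00  0.00000000e+00  1.00000000e+00]]
```

View pics/top0.png

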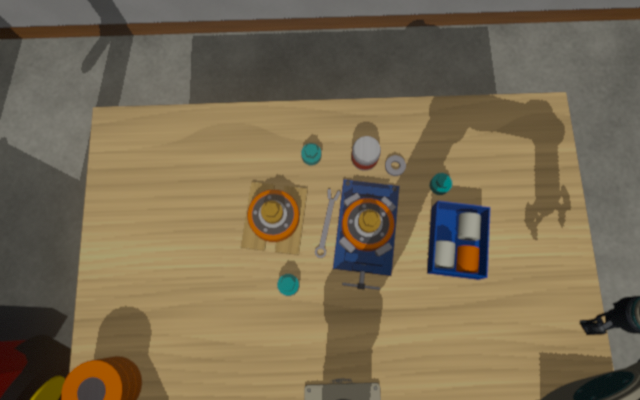

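View pics/side0.png

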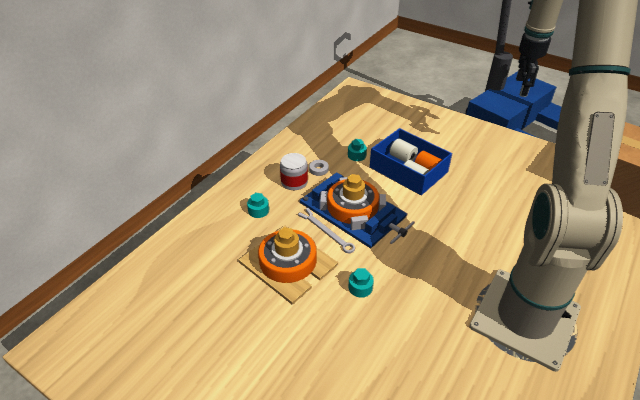

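The top view shows the vice cap at about (370,220) and the side view shows it at about (353,187). These could be mistaken for it:
- the brass cap on the board wheel, top (271,210)
- the turquoise caps, top (311,153), (441,183) and (288,285)

I choose the cap on the wheel in the blue vice, whose screw is at (361,282).

```bash
sed -i 's/Rc=np.array(d\["rotation"\])/Rc=R.from_rotvec(np.ravel(d["rotation"])).as_matrix()/' h.py
python3 - <<'E'
from h import *
C={}
for n,c,box in (("top",(370,220),30),("side",(353,187),35)):
    im,K,o,Rc,_=cam(n)
    hsv=cv2.cvtColor(im,cv2.COLOR_BGR2HSV); x,y=c
    m=cv2.inRange(hsv,(15,110,60),(27,255,255))
    w=np.zeros_like(m); w[y-box:y+box,x-box:x+box]=m[y-box:y+box,x-box:x+box]
    k,l,st,ce=cv2.connectedComponentsWithStats(w); i=1+np.argmax(st[1:,4]); print(n,st[i],ce[i])
    crop=im[y-box:y+box,x-box:x+box]; mm=cv2.cvtColor((l==i)[y-box:y+box,x-box:x+box].astype(np.uint8)*255,cv2.COLOR_GRAY2BGR)
    C[n]=cv2.resize(np.hstack([crop,mm]),(800,400 if n=="x" else 400),interpolation=cv2.INTER_NEAREST)[:, :]
    C[n]=cv2.resize(C[n],(600,300),interpolation=cv2.INTER_NEAREST)
    C[n+'c']=(K,o,Rc,ce[i])
cv2.imwrite("pics/c0.png",np.vstack([C["top"],C["side"]]))
a,b=C["topc"],C["sidec"]
P,g=meet(a[1],ray(a[0],a[2],a[3]),b[1],ray(b[0],b[2],b[3])); print(P,g)
# vice screw direction from tommy bar
for uv in ((361,282),(362,273)): print(plane(*a[:3],uv,35))
E
```

```text
top [359 209  22  23 400] [369.19   220.3725]
side [ 318  152   70   50 1573] [349.80292435 173.59186268]
[532.19146715 -80.37613571 141.84444737] 18.368158659558087
[370.37659945 -62.38638346  35.        ]
[395.27247582 -66.51173577  35.        ]
```

View pics/c0.png

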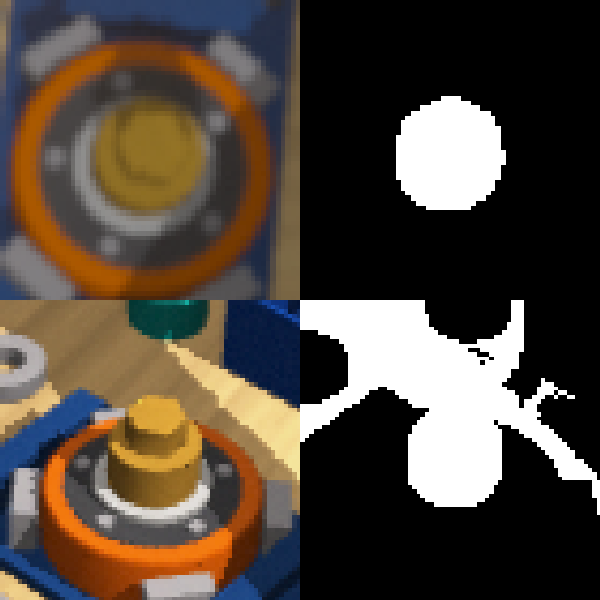

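The crop confirms the choice: a brass cap on the wheel between steel jaws. The hexagon top centre is at about (371.2,218.8) in the top view and about (348.8,174) in the side view.

```bash
python3 - <<'E'
from h import *
a=cam("top")[1:4]; b=cam("side")[1:4]
P,g=meet(a[1],ray(a[0],a[2],(371.2,218.8)),b[1],ray(b[0],b[2],(348.8,174))); print(P,g)
for z in(120,): print(plane(*a,(371.2,218.8),z),plane(*b,(348.8,174),z))
# vice plate corners, top view, z=12
for uv in ((341,178),(399,184),(392,274),(334,268)): print(plane(*a,uv,12))
s=sense(); Rt=R.from_rotvec(s["tcp_rot"]).as_matrix(); print(Rt.round(3))
im,K,o,Rc,d=cam("wrist"); print(K, (o-s["tcp_pos"]).round(1))
d=P-s["tcp_pos"]; print(Rt.T@d)
E
```

```text
[538.50351057 -86.83487318 132.81930588] 19.1192087626686
[532.12798662 -91.72481573 120.        ] [555.60569368 -97.97242576 120.        ]
[682.41473291 -20.62574552  12.        ]
[ 657.93547802 -193.09332744   12.        ]
[ 391.80233187 -153.93994706   12.        ]
[414.20294832  10.89404619  12.        ]
[[ 0.915  0.403 -0.   ]
 [ 0.403 -0.915  0.   ]
 [-0.    -0.    -1.   ]]
[[283.77413861   0.         321.83191593]
 [  0.         283.77413861 198.85136656]
 [  0.           0.           1.        ]] [ 66.6  29.9 133.9]
[ 457.82858848 -353.37738837  106.41923305]
```

The side crop scale was 4.29, not 5, so I'm recomputing the side pixel as (353.9,177.2).

```bash
python3 - <<'E'
from h import *
a=cam("top")[1:4]; b=cam("side")[1:4]
P,g=meet(a[1],ray(a[0],a[2],(371.2,218.8)),b[1],ray(b[0],b[2],(353.9,177.2))); print(P,g)
s=sense(); Rt=R.from_rotvec(s["tcp_rot"]).as_matrix()
print(Rt.T@(np.array([P[0],P[1],240])-s["tcp_pos"]))
E
```

```text
[533.00831008 -90.75741442 123.46461447] 3.359453052349287
[ 451.19608813 -352.13209353   -0.68733372]
```

Request:
move_arm --commands '[{"tx": 30,"ty": -23,"tz": 0,"turn": -0.1,"jaw": 1},{"tx": 60,"ty": -47,"tz": 0,"turn": -0.2,"jaw": 1},{"tx": 90,"ty": -70,"tz": 0,"turn": -0.3,"jaw": 1},{"tx": 120,"ty": -94,"tz": 0,"turn": -0.4,"jaw": 1},{"tx": 150,"ty": -117,"tz": 0,"turn": -0.5,"jaw": 1},{"tx": 180,"ty": -140,"tz": 0,"turn": -0.6,"jaw": 1},{"tx": 210,"ty": -164,"tz": 0,"turn": -0.7,"jaw": 1},{"tx": 240,"ty": -187,"tz": 0,"turn": -0.8,"jaw": 1},{"tx": 270,"ty": -211,"tz": 0,"turn": -0.9,"jaw": 1},{"tx": 300,"ty": -234,"tz": 0,"turn": -1.025,"jaw": 1}]'

```text
clock: 1.33
tcp_pos: [442.8, -258.1, 239.7]
tcp_rot: [2.356, 2.077, 0.0]
ft_force: [-0.0, 0.4, 0.2]
width: 85.5
```

```bash
cat > st.py <<'E'
from h import *
def st(P=None):
    s=sense(); Rt=R.from_rotvec(s["tcp_rot"]).as_matrix()
    print("t",round(s["clock"],2),"tcp",s["tcp_pos"].round(1),"yaw_y",round(float(np.arctan2(Rt[1,1],Rt[0,1])),3),"tz",Rt[:,2].round(3),"q7",s["joint_positions"][6].round(3),"F",s["ft_force"].round(1),"M",s["ft_torque"].round(2),"w",round(s["width"],1))
    if P is not None: print("tool delta",(Rt.T@(np.array(P)-s["tcp_pos"])).round(1))
E
python3 -c "
from st import *
st([533,-91,240])"
```

```text
t 1.33 tcp [ 442.8 -258.1  239.7] yaw_y -0.126 tz [ 0.001 -0.001 -1.   ] q7 0.187 F [-0.   0.4  0.2] M [-0.04 -0.01 -0.  ] w 85.5
tool delta [177.1  68.4  -0.3]
```

Request:
move_arm --commands '[{"tx": 25,"ty": 10,"tz": 0,"turn": 0,"jaw": 1},{"tx": 50,"ty": 20,"tz": 0,"turn": 0,"jaw": 1},{"tx": 75,"ty": 30,"tz": 0,"turn": 0,"jaw": 1},{"tx": 100,"ty": 40,"tz": 0,"turn": 0,"jaw": 1},{"tx": 125,"ty": 50,"tz": 0,"turn": 0,"jaw": 1},{"tx": 150,"ty": 60,"tz": 0,"turn": 0,"jaw": 1},{"tx": 170,"ty": 66,"tz": 0,"turn": 0,"jaw": 1},{"tx": 178,"ty": 68,"tz": 0,"turn": 0,"jaw": 1},{"tx": 178,"ty": 68,"tz": 0,"turn": 0,"jaw": 1},{"tx": 178,"ty": 68,"tz": 0,"turn": 0,"jaw": 1}]'

```text
clock: 2.17
tcp_pos: [532.4, -93.2, 239.2]
tcp_rot: [2.362, 2.071, -0.002]
ft_force: [-0.6, 0.3, -0.0]
width: 85.3
```

```bash
python3 - <<'E'
from st import *
st([533,-91,240])
im,K,o,Rc,d=cam("wrist"); np.savez("w1.npz",K=K,o=o,Rc=Rc)
print(proj(K,o,Rc,[533,-91,120]),proj(K,o,Rc,[533,-91,98]))
cv2.imwrite("pics/w1.png",im)
E
```

```text
t 2.17 tcp [532.4 -93.2 239.2] yaw_y -0.131 tz [-0.001 -0.001 -1.   ] q7 -0.179 F [-0.6  0.3 -0. ] M [-0.03  0.01 -0.03] w 85.3
tool delta [ 2.2  0.3 -0.8]
[321.83951458 195.01831019] [321.8496983  189.07442201]
```

View pics/w1.png

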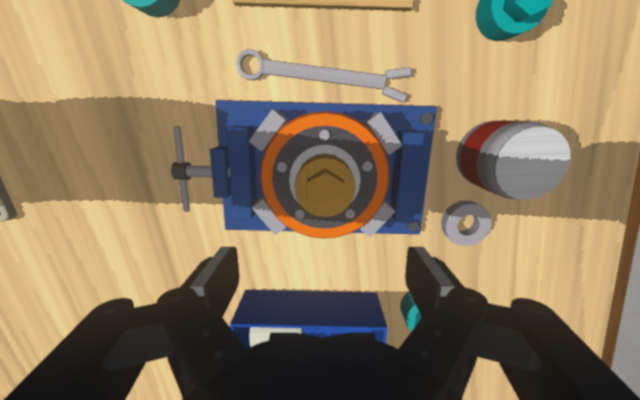

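The view shows the cap at about (325,185), in the middle of the vice wheel. The hexagon has a corner towards the top of the image at (325,170), so its flats face the jaws. I'll look closer.

```bash
python3 - <<'E'
from h import *
im=cv2.imread("pics/w1.png"); c=im[140:230,280:370].astype(float)
c=np.clip((c-10)*1.9,0,255).astype(np.uint8)
cv2.imwrite("pics/c1.png",cv2.resize(c,(600,600) if 0 else (594,594),interpolation=cv2.INTER_CUBIC))
hsv=cv2.cvtColor(im,cv2.COLOR_BGR2HSV); m=cv2.inRange(hsv,(18,120,50),(30,255,255)); m[:140]=0;m[230:]=0;m[:,:285]=0;m[:,365:]=0
m=cv2.morphologyEx(m,cv2.MORPH_OPEN,np.ones((3,3)))
k,l,s,ce=cv2.connectedComponentsWithStats(m); i=1+np.argmax(s[1:,4]); print(s[i],ce[i])
E
```

```text
[ 295  155   60   62 2864] [324.54434358 185.96333799]
```

View pics/c1.png

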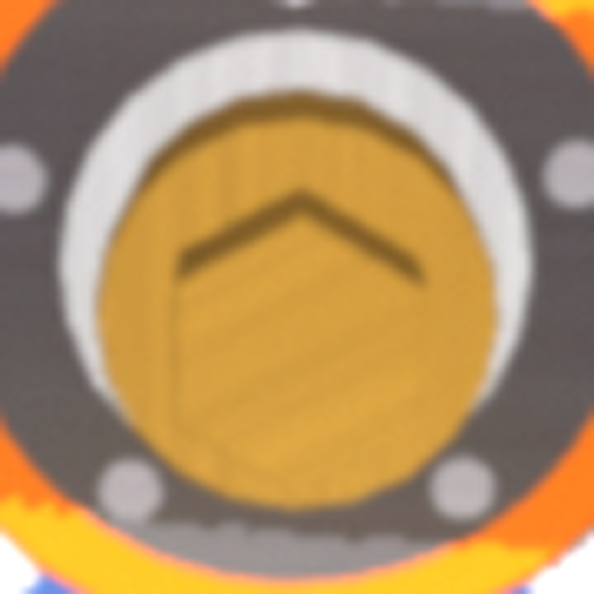

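The crop (6.6x) shows hexagon flats at x = 176 and 425 in the crop, so the centre is at image (325.6,194). I expected (321.8,195). The correction is tx +2, ty +4, and the jaws are already square to the flats.

Request:
move_arm --commands '[{"tx": 2,"ty": 4,"tz": 20,"turn": 0,"jaw": 1},{"tx": 2,"ty": 4,"tz": 45,"turn": 0,"jaw": 1},{"tx": 2,"ty": 4,"tz": 70,"turn": 0,"jaw": 1},{"tx": 2,"ty": 4,"tz": 90,"turn": 0,"jaw": 1},{"tx": 2,"ty": 4,"tz": 105,"turn": 0,"jaw": 1},{"tx": 2,"ty": 4,"tz": 115,"turn": 0,"jaw": 1},{"tx": 2,"ty": 4,"tz": 122,"turn": 0,"jaw": 1},{"tx": 2,"ty": 4,"tz": 127,"turn": 0,"jaw": 1},{"tx": 2,"ty": 4,"tz": 130,"turn": 0,"jaw": 1},{"tx": 2,"ty": 4,"tz": 132,"turn": 0,"jaw": 1}]'

```text
clock: 3.05
tcp_pos: [537.4, -91.1, 107.6]
tcp_rot: [2.362, 2.07, 0.001]
ft_force: [-1.0, 0.8, -0.6]
width: 85.3
```

```bash
python3 - <<'E'
from st import *
st([536,-91.5,107])
im,K,o,Rc,d=cam("wrist")
a=np.clip(im.astype(float)*1.7,0,255).astype(np.uint8)
cv2.imwrite("pics/w2.png",a)
E
```

```text
t 3.05 tcp [537.4 -91.1 107.6] yaw_y -0.131 tz [ 0.001 -0.    -1.   ] q7 -0.255 F [-1.   0.8 -0.6] M [-0.03 -0.   -0.04] w 85.3
tool delta [-0.5 -1.4  0.6]
```

View pics/w2.png

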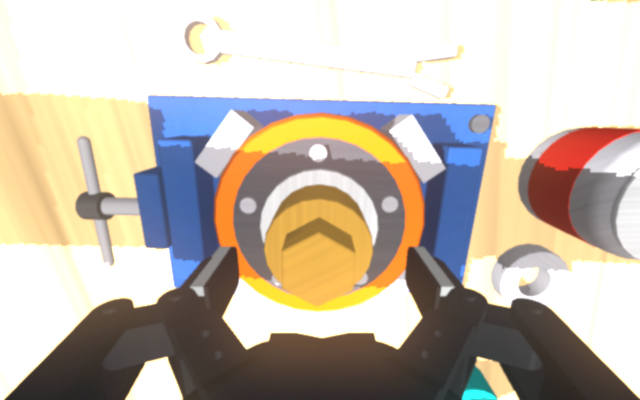

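The hexagon spans columns 282–357, centred at (319,263), and the pads are centred at column 322.5. That puts it about 1.4 mm off in -ty, with the flats parallel to the pads. I'll check along x.

```bash
python3 - <<'E'
from st import *
im,K,o,Rc,d=cam("wrist"); hx=im[200:320,270:370]
print(plane(K,o,Rc,(319.5,270),120),plane(K,o,Rc,(318.5,236),120),plane(K,o,Rc,(318.5,305),120))
g=cv2.cvtColor(im,cv2.COLOR_BGR2GRAY)[225:320:3,319]; print(g)
E
```

```text
[536.81094577 -89.13138355 120.        ] [538.73997933 -71.50565153 120.        ] [ 533.65885886 -108.59901328  120.        ]
[ 72  72  73 104 113 112 112 114 115 113 111 113 114 114 115 114 113 113
 116 116 116 118 119 120 118 117 118 144 159 214 226 227]
```

Request:
move_arm --commands '[{"tx": 0,"ty": -1.3,"tz": 0,"turn": 0,"jaw": 1},{"tx": 0,"ty": -1.3,"tz": 0,"turn": 0,"jaw": 0.7},{"tx": 0,"ty": -1.3,"tz": 0,"turn": 0,"jaw": 0.5},{"tx": 0,"ty": -1.3,"tz": 0,"turn": 0,"jaw": 0.3},{"tx": 0,"ty": -1.3,"tz": 0,"turn": 0,"jaw": 0},{"tx": 0,"ty": -1.3,"tz": 0,"turn": 0,"jaw": 0},{"tx": 0,"ty": -1.3,"tz": 0,"turn": 0,"jaw": 0},{"tx": 0,"ty": -1.3,"tz": 0,"turn": 0,"jaw": 0},{"tx": 0,"ty": -1.3,"tz": 0,"turn": 0,"jaw": 0},{"tx": 0,"ty": -1.3,"tz": 0,"turn": 0,"jaw": 0}]'

```text
clock: 3.98
tcp_pos: [536.2, -90.7, 107.8]
tcp_rot: [2.362, 2.071, 0.001]
ft_force: [-0.9, -0.1, 5.6]
width: 34.8
```

```bash
python3 -c "
from st import *
st()"
```

```text
t 3.98 tcp [536.2 -90.7 107.8] yaw_y -0.131 tz [ 0.001 -0.    -1.   ] q7 -0.256 F [-0.9 -0.1  5.6] M [ 0.06  0.28 -0.02] w 34.8
```

Gripped: width 34.8 against 36 nominal. Now a gentle trial in the + direction.

Request:
move_arm --commands '[{"tx": 0,"ty": 0,"tz": -0.3,"turn": 0.01,"jaw": 0},{"tx": 0,"ty": 0,"tz": -0.3,"turn": 0.02,"jaw": 0},{"tx": 0,"ty": 0,"tz": -0.3,"turn": 0.03,"jaw": 0},{"tx": 0,"ty": 0,"tz": -0.3,"turn": 0.04,"jaw": 0},{"tx": 0,"ty": 0,"tz": -0.3,"turn": 0.05,"jaw": 0},{"tx": 0,"ty": 0,"tz": -0.3,"turn": 0.06,"jaw": 0},{"tx": 0,"ty": 0,"tz": -0.3,"turn": 0.07,"jaw": 0},{"tx": 0,"ty": 0,"tz": -0.3,"turn": 0.08,"jaw": 0},{"tx": 0,"ty": 0,"tz": -0.3,"turn": 0.08,"jaw": 0},{"tx": 0,"ty": 0,"tz": -0.3,"turn": 0.08,"jaw": 0}]'

```text
clock: 4.82
tcp_pos: [535.8, -90.7, 107.8]
tcp_rot: [2.44, 1.978, -0.001]
ft_force: [-1.9, -1.0, 5.0]
width: 34.8
```

```bash
python3 -c "
from st import *
st()"
```

```text
t 4.82 tcp [535.8 -90.7 107.8] yaw_y -0.209 tz [-0.    -0.001 -1.   ] q7 -0.311 F [-1.9 -1.   5. ] M [-0.07  0.21  0.69] w 34.8
```

Turned clockwise 0.078 rad, the moment has risen to 0.7 N·m. Now the other way.

Request:
move_arm --commands '[{"tx": 0,"ty": 0,"tz": 0,"turn": -0.03,"jaw": 0},{"tx": 0,"ty": 0,"tz": 0,"turn": -0.06,"jaw": 0},{"tx": 0,"ty": 0,"tz": 0,"turn": -0.08,"jaw": 0},{"tx": 0,"ty": 0,"tz": 0,"turn": -0.1,"jaw": 0},{"tx": 0,"ty": 0,"tz": 0,"turn": -0.12,"jaw": 0},{"tx": 0,"ty": 0,"tz": 0,"turn": -0.13,"jaw": 0},{"tx": 0,"ty": 0,"tz": 0,"turn": -0.14,"jaw": 0},{"tx": 0,"ty": 0,"tz": 0,"turn": -0.15,"jaw": 0},{"tx": 0,"ty": 0,"tz": 0,"turn": -0.16,"jaw": 0},{"tx": 0,"ty": 0,"tz": 0,"turn": -0.16,"jaw": 0}]'

```text
clock: 5.65
tcp_pos: [536.1, -90.6, 107.8]
tcp_rot: [2.277, 2.164, 0.001]
ft_force: [-0.6, 0.2, 4.1]
width: 34.6
```

```bash
python3 -c "
from st import *
st()"
```

```text
t 5.65 tcp [536.1 -90.6 107.8] yaw_y -0.051 tz [ 0.001  0.    -1.   ] q7 -0.199 F [-0.6  0.2  4.1] M [0.03 0.18 0.02] w 34.6
```

Request:
move_arm --commands '[{"tx": 0,"ty": 0,"tz": -0.2,"turn": -0.02,"jaw": 0},{"tx": 0,"ty": 0,"tz": -0.3,"turn": -0.04,"jaw": 0},{"tx": 0,"ty": 0,"tz": -0.4,"turn": -0.06,"jaw": 0},{"tx": 0,"ty": 0,"tz": -0.5,"turn": -0.08,"jaw": 0},{"tx": 0,"ty": 0,"tz": -0.6,"turn": -0.1,"jaw": 0},{"tx": 0,"ty": 0,"tz": -0.7,"turn": -0.12,"jaw": 0},{"tx": 0,"ty": 0,"tz": -0.8,"turn": -0.14,"jaw": 0},{"tx": 0,"ty": 0,"tz": -0.9,"turn": -0.16,"jaw": 0},{"tx": 0,"ty": 0,"tz": -1,"turn": -0.17,"jaw": 0},{"tx": 0,"ty": 0,"tz": -1,"turn": -0.17,"jaw": 0}]'

```text
clock: 6.48
tcp_pos: [535.6, -90.6, 108.4]
tcp_rot: [-2.084, -2.35, 0.0]
ft_force: [-0.1, -0.2, -3.0]
width: 34.8
```

```bash
python3 -c "
from st import *
st()"
```

```text
t 6.48 tcp [535.6 -90.6 108.4] yaw_y 0.12 tz [-0.001  0.    -1.   ] q7 -0.077 F [-0.1 -0.2 -3. ] M [0.03 0.03 0.01] w 34.8
```

Counter-clockwise it gives (0.25 rad, moment 0.01 N·m), so the thread is right-hand. I'm unscrewing at 5.7 mm/rad.

Request:
move_arm --commands '[{"tx": 0,"ty": 0,"tz": -0.6,"turn": -0.08,"jaw": 0},{"tx": 0,"ty": 0,"tz": -1.1,"turn": -0.16,"jaw": 0},{"tx": 0,"ty": 0,"tz": -1.6,"turn": -0.24,"jaw": 0},{"tx": 0,"ty": 0,"tz": -2.1,"turn": -0.32,"jaw": 0},{"tx": 0,"ty": 0,"tz": -2.6,"turn": -0.4,"jaw": 0},{"tx": 0,"ty": 0,"tz": -3.1,"turn": -0.48,"jaw": 0},{"tx": 0,"ty": 0,"tz": -3.6,"turn": -0.56,"jaw": 0},{"tx": 0,"ty": 0,"tz": -4.1,"turn": -0.64,"jaw": 0},{"tx": 0,"ty": 0,"tz": -4.4,"turn": -0.7,"jaw": 0},{"tx": 0,"ty": 0,"tz": -4.4,"turn": -0.7,"jaw": 0}]'

```text
clock: 7.32
tcp_pos: [535.7, -90.8, 112.9]
tcp_rot: [-1.152, -2.923, -0.0]
ft_force: [-0.2, 0.5, -2.8]
width: 34.6
```

```bash
python3 -c "
from st import *
st(); print(sense()['joint_positions'].round(2))"
```

```text
t 7.32 tcp [535.7 -90.8 112.9] yaw_y 0.82 tz [-0.  0. -1.] q7 0.44 F [-0.2  0.5 -2.8] M [-0.04 -0.04 -0.  ] w 34.6
[ 0.43  0.7  -0.49  1.92  0.52  0.65  0.44]
```

Request:
move_arm --commands '[{"tx": 0,"ty": 0,"tz": -0.5,"turn": -0.08,"jaw": 0},{"tx": 0,"ty": 0,"tz": -1.0,"turn": -0.16,"jaw": 0},{"tx": 0,"ty": 0,"tz": -1.4,"turn": -0.24,"jaw": 0},{"tx": 0,"ty": 0,"tz": -1.9,"turn": -0.32,"jaw": 0},{"tx": 0,"ty": 0,"tz": -2.3,"turn": -0.4,"jaw": 0},{"tx": 0,"ty": 0,"tz": -2.8,"turn": -0.48,"jaw": 0},{"tx": 0,"ty": 0,"tz": -3.3,"turn": -0.56,"jaw": 0},{"tx": 0,"ty": 0,"tz": -3.8,"turn": -0.64,"jaw": 0},{"tx": 0,"ty": 0,"tz": -4.2,"turn": -0.7,"jaw": 0},{"tx": 0,"ty": 0,"tz": -4.2,"turn": -0.7,"jaw": 0}]'

```text
clock: 8.15
tcp_pos: [535.5, -90.9, 117.0]
tcp_rot: [-0.082, -3.14, 0.0]
ft_force: [0.1, -0.1, -3.2]
width: 34.6
```

```bash
python3 - <<'E'
from st import *
st(); print(sense()['joint_positions'].round(2))
a=cam("side")[0]; cv2.imwrite("pics/s2.png",cv2.resize(a[130:250,270:430],(800,600),interpolation=cv2.INTER_CUBIC))
E
```

```text
t 8.15 tcp [535.5 -90.9 117. ] yaw_y 1.518 tz [-0.001  0.    -1.   ] q7 0.984 F [ 0.1 -0.1 -3.2] M [-0.05  0.06 -0.01] w 34.6
[ 0.55  0.74 -0.68  1.91  0.68  0.74  0.98]
```

View pics/s2.png

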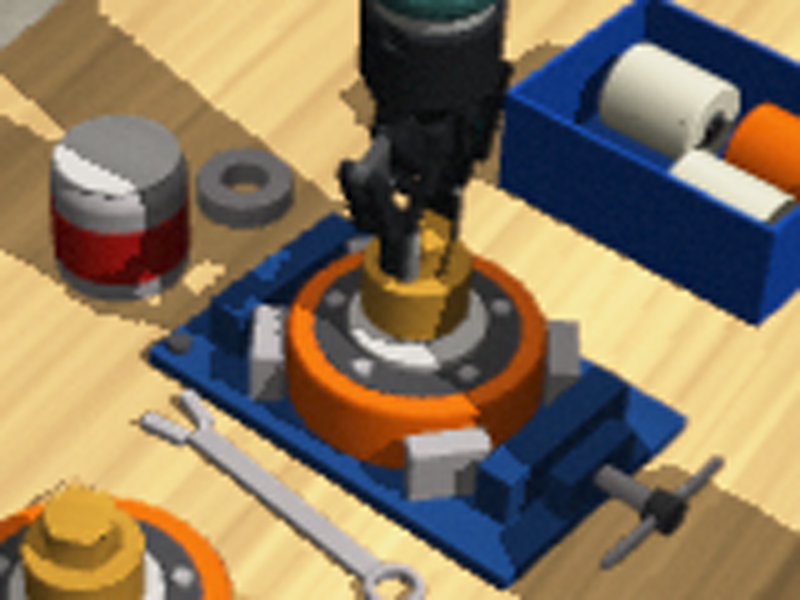

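The side view shows the fingers on the hexagon flats, the cap risen with the skirt edge at crop (415,335), and everything else untouched. Continuing.

Request:
move_arm --commands '[{"tx": 0,"ty": 0,"tz": -0.5,"turn": -0.08,"jaw": 0},{"tx": 0,"ty": 0,"tz": -1.0,"turn": -0.16,"jaw": 0},{"tx": 0,"ty": 0,"tz": -1.4,"turn": -0.24,"jaw": 0},{"tx": 0,"ty": 0,"tz": -1.9,"turn": -0.32,"jaw": 0},{"tx": 0,"ty": 0,"tz": -2.3,"turn": -0.4,"jaw": 0},{"tx": 0,"ty": 0,"tz": -2.8,"turn": -0.48,"jaw": 0},{"tx": 0,"ty": 0,"tz": -3.3,"turn": -0.56,"jaw": 0},{"tx": 0,"ty": 0,"tz": -3.8,"turn": -0.64,"jaw": 0},{"tx": 0,"ty": 0,"tz": -4.2,"turn": -0.7,"jaw": 0},{"tx": 0,"ty": 0,"tz": -4.2,"turn": -0.7,"jaw": 0}]'

```text
clock: 9.03
tcp_pos: [535.3, -91.2, 121.1]
tcp_rot: [0.998, -2.977, 0.0]
ft_force: [-0.8, -0.9, -2.3]
width: 34.7
```

```bash
python3 -c "
from st import *
st(); print(sense()['joint_positions'].round(2))"
```

```text
t 9.03 tcp [535.3 -91.2 121.1] yaw_y 2.218 tz [-0.001 -0.001 -1.   ] q7 1.559 F [-0.8 -0.9 -2.3] M [-0.29  0.18  0.  ] w 34.7
[ 0.65  0.8  -0.86  1.91  0.82  0.84  1.56]
```

Request:
move_arm --commands '[{"tx": 0,"ty": 0,"tz": -0.5,"turn": -0.08,"jaw": 0},{"tx": 0,"ty": 0,"tz": -1.0,"turn": -0.16,"jaw": 0},{"tx": 0,"ty": 0,"tz": -1.4,"turn": -0.24,"jaw": 0},{"tx": 0,"ty": 0,"tz": -1.9,"turn": -0.32,"jaw": 0},{"tx": 0,"ty": 0,"tz": -2.3,"turn": -0.4,"jaw": 0},{"tx": 0,"ty": 0,"tz": -2.8,"turn": -0.48,"jaw": 0},{"tx": 0,"ty": 0,"tz": -3.3,"turn": -0.56,"jaw": 0},{"tx": 0,"ty": 0,"tz": -3.8,"turn": -0.64,"jaw": 0},{"tx": 0,"ty": 0,"tz": -4.2,"turn": -0.7,"jaw": 0},{"tx": 0,"ty": 0,"tz": -4.2,"turn": -0.7,"jaw": 0}]'

```text
clock: 9.87
tcp_pos: [535.4, -91.3, 125.2]
tcp_rot: [1.957, -2.456, -0.0]
ft_force: [-1.0, -1.5, -2.8]
width: 34.8
```

```bash
python3 -c "
from st import *
st(); print(sense()['joint_positions'].round(2))"
```

```text
t 9.87 tcp [535.4 -91.3 125.2] yaw_y 2.916 tz [-0.001 -0.001 -1.   ] q7 2.16 F [-1.  -1.5 -2.8] M [-0.43  0.14 -0.05] w 34.8
[ 0.73  0.86 -1.03  1.9   0.93  0.95  2.16]
```

Total turn is 3.05 rad. Now a gentle trial lift.

Request:
move_arm --commands '[{"tx": 0,"ty": 0,"tz": -0.5,"turn": 0,"jaw": 0},{"tx": 0,"ty": 0,"tz": -1,"turn": 0,"jaw": 0},{"tx": 0,"ty": 0,"tz": -1.5,"turn": 0,"jaw": 0},{"tx": 0,"ty": 0,"tz": -2,"turn": 0,"jaw": 0},{"tx": 0,"ty": 0,"tz": -2.5,"turn": 0,"jaw": 0},{"tx": 0,"ty": 0,"tz": -3,"turn": 0,"jaw": 0},{"tx": 0,"ty": 0,"tz": -3.5,"turn": 0,"jaw": 0},{"tx": 0,"ty": 0,"tz": -4,"turn": 0,"jaw": 0},{"tx": 0,"ty": 0,"tz": -4,"turn": 0,"jaw": 0},{"tx": 0,"ty": 0,"tz": -4,"turn": 0,"jaw": 0}]'

```text
clock: 10.7
tcp_pos: [535.5, -91.0, 129.5]
tcp_rot: [1.96, -2.454, 0.0]
ft_force: [-2.8, -3.2, -4.3]
width: 34.7
```

```bash
python3 -c "
from st import *
st()"
```

```text
t 10.7 tcp [535.5 -91.  129.5] yaw_y 2.919 tz [-0.001 -0.001 -1.   ] q7 2.167 F [-2.8 -3.2 -4.3] M [-0.91  0.58  0.02] w 34.7
```

The force stays low (Fz -4.3 N), so the cap is free. Lifting.

Request:
move_arm --commands '[{"tx": 0,"ty": 0,"tz": -3,"turn": 0,"jaw": 0},{"tx": 0,"ty": 0,"tz": -8,"turn": 0,"jaw": 0},{"tx": 0,"ty": 0,"tz": -15,"turn": 0,"jaw": 0},{"tx": 0,"ty": 0,"tz": -25,"turn": 0,"jaw": 0},{"tx": 0,"ty": 0,"tz": -37,"turn": 0,"jaw": 0},{"tx": 0,"ty": 0,"tz": -50,"turn": 0,"jaw": 0},{"tx": 0,"ty": 0,"tz": -62,"turn": 0,"jaw": 0},{"tx": 0,"ty": 0,"tz": -72,"turn": 0,"jaw": 0},{"tx": 0,"ty": 0,"tz": -77,"turn": 0,"jaw": 0},{"tx": 0,"ty": 0,"tz": -80,"turn": 0,"jaw": 0}]'

```text
clock: 11.53
tcp_pos: [536.3, -90.6, 210.8]
tcp_rot: [-1.96, 2.454, -0.002]
ft_force: [-0.5, -1.0, -4.0]
width: 34.6
```

Request:
move_arm --commands '[{"tx": 0,"ty": 0,"tz": 0,"turn": 0,"jaw": 0},{"tx": 0,"ty": 0,"tz": 0,"turn": 0,"jaw": 0},{"tx": 0,"ty": 0,"tz": 0,"turn": 0,"jaw": 0},{"tx": 0,"ty": 0,"tz": 0,"turn": 0,"jaw": 0},{"tx": 0,"ty": 0,"tz": 0,"turn": 0,"jaw": 0},{"tx": 0,"ty": 0,"tz": 0,"turn": 0,"jaw": 0},{"tx": 0,"ty": 0,"tz": 0,"turn": 0,"jaw": 0},{"tx": 0,"ty": 0,"tz": 0,"turn": 0,"jaw": 0},{"tx": 0,"ty": 0,"tz": 0,"turn": 0,"jaw": 0},{"tx": 0,"ty": 0,"tz": 0,"turn": 0,"jaw": 0}]'

```text
clock: 12.37
tcp_pos: [535.9, -90.6, 209.6]
tcp_rot: [-1.961, 2.454, 0.0]
ft_force: [0.5, 0.3, -2.8]
width: 34.8
```

```bash
python3 - <<'E'
from st import *
st(); print(abs(sense()['joint_vel']).max())
a=cam("side")[0]; cv2.imwrite("pics/s3.png",cv2.resize(a[110:230,270:430],(800,600),interpolation=cv2.INTER_CUBIC))
E
```

```text
t 12.37 tcp [535.9 -90.6 209.6] yaw_y 2.919 tz [ 0.  0. -1.] q7 2.272 F [ 0.5  0.3 -2.8] M [0.02 0.02 0.05] w 34.8
0.00109443103750976
```

View pics/s3.png

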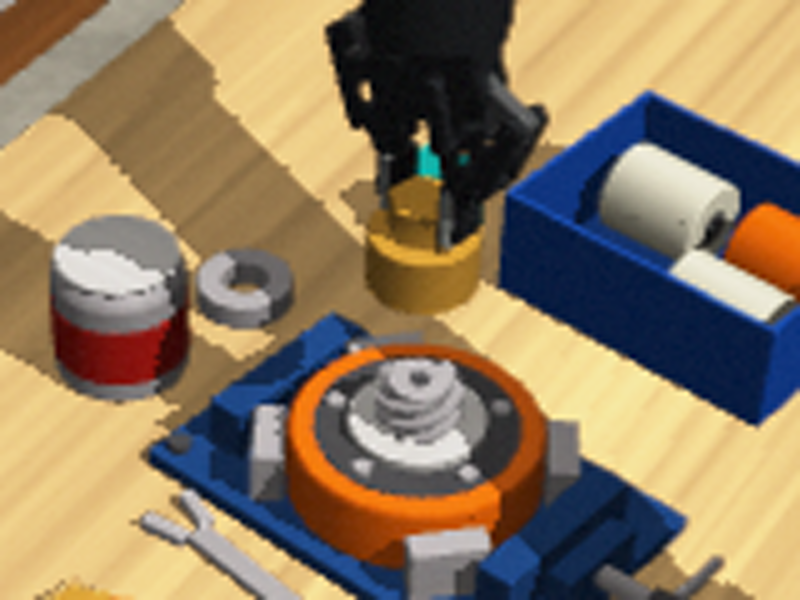

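The cap hangs upright in the fingers at crop (425,260), and the threaded neck stands bare at (418,400). The tool has risen 102 mm and is at rest.

```bash
python3 -c "
from h import *
print(finish_job())"
```

```text
the job is handed in; nothing more can be done
None
```

I took the brass cap off the wheel in the vice and handed the job in with it still held in the gripper, open side down, about 10 cm above its seat.

- **Thread direction:** Clockwise, resistance rose to 0.7 N·m within 0.08 rad, so I stopped there. Counter-clockwise it turned freely, so the thread is right-handed.
- **Unscrewing:** I turned it about 3.05 rad in one grip, raising the gripper with the thread. The vertical force at the end of each step was mostly about 3 N, roughly the cap's weight, and at most 4.3 N on the trial lift.
- **Last checks:** The gripper has risen 102 mm since gripping, the finger opening is 34.8 mm (36 nominal) and the arm is at rest. The last side picture shows the cap upright in the fingers, the threaded neck bare, and the tin, bearing and bin undisturbed. The spanner is only partly in that picture. The other wheel and its cap are almost entirely out of it, so I did not check them at the end. The arm did not work near them.
- **Disagreements:** The first height measurement gave 123 mm for the hexagon top against the stated 120 mm. The close-up camera also moved the cap centre by about 4 mm from the first estimate, and I gripped at the corrected position. The job took about 12.4 s of the 48 s allowed.

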